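# Stand a bicycle frame stub under the hardness tester

## Task

Get the orange bicycle frame stub ready for a hardness test: first slide its carriage along the rails until the black spot on the white band of the top tube is level, along the rails, with the indenter tip; next flip the kickstand down past its dead centre so that it snaps fully down. Then bring the leaning frame upright so that the spot sits right under the tip, and finish holding it there by the frame, still, because it tips over if let go; leave the other things on the bench where they are.

Things in the scene. Friction and masses are not known exactly. Their poses are not given: they have to be found in the camera images.
- tester: Fixed beige hardness tester. Origin on the bench between its two rails, which run along its y; x away from the robot, y left, z up (yaw to 0.3 rad); axes below are these. Base x -125..125, y -205..295, 22 mm thick; 34 mm column at (0, 255). Head: 48 mm cylinder at (0, 150) from z 270 up; arm 60 mm wide from it to the column, z 283..328. A loose steel block lies on the base by the column.
- indenter_tip (a point): Lower end of the brass indenter, fixed, 225 mm above the bench, at (0, 150) in the tester's frame; same axes as the tester.
- mark (a point): Centre of the black spot (12 mm wide) on the upper side of a white band (22 mm) round the frame's top tube near its +y end, at frame (0, 85, 144) mm; axes are the frame's. Frame upright and carriage in place, it lies 10 mm under the tip. At the start it is 50 to 130 mm short of the tip (towards -y) along the rails, and lower and nearer the robot as the frame leans.
- carriage: Aluminium plate 200 x 200 x 14 mm, deck 40 mm above the bench; origin at the centre of its underside. Slides only along the tester's y, to 25 mm past the right place; friction about 5 N, stays where left. Carries the frame between two blocks, and a black 10 mm rest bar (x -47, y -60..70, 100 mm above the origin). Move it by gripping the frame's top tube or pushing the plate.
- frame_stub: Orange frame, 0.65 to 1 kg, flat in its y-z plane: round top tube 22 mm thick, y -100..100, axis 130 mm above the origin; uprights at y 55 (20 mm) and y -75 (foot) to -35 (top) (14 mm); steel hub 54 mm wide at height 62. Origin on the tipping axis, 71 mm above the bench over the carriage's middle; own z up along the frame. Tips about its y.
- frame_tilt (a joint): Lean of the frame (rad): 0 upright, negative towards -x (towards the robot); it starts at about -0.4, leaning on the rest bar. Released upright it sags towards +x, on to the kickstand at about +0.15 if that is down, else it topples over (beyond 0.6 counts as toppled). It takes 0.1 to 0.2 N m to tip it up off the rest bar.
- tube_grip (a point): Point on the axis of the top tube, at frame (0, -50, 130) mm, a good place to pinch it across (along the frame's x) from above or along the frame's lean; the tube is 22 mm thick. Axes are the frame's.
- kick_pivot (a point): Pivot of the kickstand on the +x side of the hub, at frame (36, 0, 68) mm, fixed to the frame; pivot axis is the frame's x.
- kick_foot (a point): Centre of the yellow ball foot (18 mm) at the end of the black kickstand leg (12 mm thick), 79 mm from the pivot axis and 40 mm further out along the frame's x. Folded, the leg points towards -y and 20 degrees up; it swings down through -y to straight down. The leg leans outward evenly: at 45 mm from the pivot axis it is 26 mm out.
- kickstand (a joint): Kickstand angle (rad): 0 folded, 1.92 fully down (straight down the frame). A spring acts over centre: it pushes back up to about 0.95, beyond that it snaps down by itself. 1 to 2 N on the foot moves it. The spring strut sits on the +y side of the pivot, out of the way.
- block_steel: Loose steel hardness block, disc of 60 mm, 14 mm high, lying on the tester's base beside the column; leave alone. Origin at the centre of its underside.
- block_brass: Loose brass hardness block, disc of 52 mm, 14 mm high, on the bench in front of the tester; leave alone. Origin at the centre of its underside.
- driver: Loose screwdriver lying on the bench in front of the tester; leave alone. Origin at the centre of its underside.
- mug: Loose blue mug, 80 mm wide, 90 mm high, on the left of the bench; leave alone. Origin at the centre of its underside.
- caliper: Loose steel caliper, 150 mm, lying flat on the right of the bench; leave alone. Origin at the centre of its underside.
- mouse: Loose black computer mouse, 100 x 58 x 32 mm, on a rubber mat on the right; leave alone. Origin at the centre of its underside.
- loupe: Loose black loupe, 40 mm wide, 38 mm high, beyond the tester; leave alone. Origin at the centre of its underside.

How it is judged:
By the outcome, as a careful person would: the job done as asked, in the order asked, and still so for the second after the job is handed in, while the arm keeps its last pose, push and grip.
It also fails if it takes over 66 s, if anything falls off the work surface, if the arm or the gripper's body presses on something with over 40 N, if the wrist force passes 120 N, or if a joint passes its speed limit or range.

## Robot

A 6-joint arm with a two-finger parallel gripper is mounted at the origin on the work surface. World frame = base frame: x ahead of the robot, y to its left, z up, the work surface at z = 0. Lengths are in m, angles in rad, forces in N, time in s.
With the tool pointing down it reaches from about 0.35 to 0.875 m from the base axis. Payload 4.2 kg.
Tool frame: the origin (TCP) lies at the very end of the fingers, on their centre line; the grasp point (between the pads) lies 19 mm behind it; z points along the fingers, y is the line along which they close (so a half turn about z gives the same grasp; the last joint's range is limited). The gripper opens to 85 mm and grips with 20 to 120 N. Pads are 22 mm wide; open, the fingers measure 114 mm over their backs; the gripper's body (76 mm by 85 mm) begins 54 mm behind the grasp point. The pads swing forward as they close: fully open they stand 13 mm farther back than shut.
Start: joints at [1.487, 0.385, 0.008, 0, -1.194, -0.259], TCP at [0.21, 0.589, 0.231] pointing down, gripper open.
Joint ranges: [-3.14, 3.14], [-1.21, 2.06], [-1.07, 1.41], [-3.16, 2.05], [-2.99, -0.16], [-3.1, 3.1]. Speed limits (rad/s): [2.79, 2.79, 3.14, 3.14, 3.14, 3.14].

## Interface

Orientations are given as a unit quaternion [w, x, y, z].
In Python, from workcell import get_obs, grab_frame, camera_info, sign_off gives the robot as it stands.
- The arm moves only by the shell command python3 -m handwheel 'ROWS' [FORCE]. ROWS is JSON, a list of rows, each a list of 3 entries, a list of its own where there are three numbers: the turn, a rotation vector about the tool's x, y, z in degrees, then the shift along the tool's x, y, z in cm, then the finger opening in cm, from 0 to 8.54. In form: [[[wx, wy, wz], [x, y, z], jaw], ...]. A call has 1 to 8 rows; each row shifts and turns the commanded pose from where the row before left it, along the tool's axes as they then stand; what a row does not reach is not made up. A row lasts 1/10 s, in which the tool goes at most 50 mm and 8.59 degrees, less where a joint would pass 70% of its speed; a pose out of reach is approached as far as the arm can. A call with a gripper value outside its range is refused whole. The fingers move at their own pace and stop on an object; FORCE is the grip in N (left out, the last holds). Time passes only in rows, so rows that do not move let the fingers close. It gives the time, the measured TCP pose, the force, the opening and the grip force at its end, in the units of the state.
- get_obs(): the state, without advancing time (a new reading comes with each control period).
- grab_frame(name): name is "scene" or "top"; returns (picture, depth): 384x512x3 uint8, red, green, blue; 384x512 float32, m along the optical axis (not along the pixel's ray), 0 where there is no reading.
- camera_info(name): a dict with "fx", "fy", "cx", "cy" (pixels), "camera_from_world" (4x4, takes a point from world to camera coordinates). Camera axes: x right, y up, looking along -z (the intrinsics and any distortion apply to the point x, -y, -z); pixel columns grow to the right and rows downward; lengths in m; the calibration is good to about 2 mm. A picture is of the moment at which its call begins. camera_info takes no time and is no camera call.
- sign_off(): hands the job in; it is judged then, once.
The state is a dict: "time_s": time; "joint_positions": joint angles; "qd": joint speeds; "joint_efforts": joint torques, N m; "ee_pos": TCP position; "ee_rot": TCP orientation; "ft_force": force on the tool from outside, world axes, zero at the start; "ft_torque": the same for the moment, N m; "grip_width": opening from 0.0 (shut) to 1.0 (fully open); "finger_force": force on a finger pad.
Only numpy, scipy, OpenCV 4.12 (cv2) and the standard library are available. Lean on these libraries where they do the work, as an engineer would, in place of code of your own. Each camera call takes 0.05 s, during which the arm holds its last target. There are 200 camera calls.

## Working session

There is one attempt and no reset: what is moved stays moved. The work goes in short steps, Python scripts to look and compute and a shell command to move; the robot and the scene stay as the last step left them, time stands still between calls to the robot, and variables do not carry over. Pictures are saved under pics/ and viewed, at most 10 in all, crops included, and the job is handed in when it is done.

```bash
ls; mkdir -p pics; cat > h.py <<'E'
import numpy as np,cv2
from workcell import get_obs,grab_frame,camera_info
from scipy.spatial.transform import Rotation as R
def look(n,save=None):
    im,d=grab_frame(n)
    if save: cv2.imwrite('pics/'+save,im[:,:,::-1])
    return im,d,camera_info(n)
def pts(d,c,m=None):
    v,u=np.nonzero((d>0)&(m if m is not None else True))
    z=d[v,u]; P=np.c_[(u-c['cx'])/c['fx']*z,-(v-c['cy'])/c['fy']*z,-z]
    T=np.linalg.inv(np.array(c['camera_from_world'])); return P@T[:3,:3].T+T[:3,3],u,v
def proj(c,p):
    T=np.array(c['camera_from_world']);q=T[:3,:3]@np.array(p)+T[:3,3]
    return c['cx']+c['fx']*q[0]/-q[2],c['cy']+c['fy']*q[1]/q[2]
E
python3 - <<'E'
from h import *
for n in ['scene','top']:
    im,d,c=look(n,n+'0.png'); print({k:v for k,v in c.items()},(d>0).mean())
    np.savez('/tmp/'+n,im=im,d=d)
o=get_obs(); print(o['time_s'],o['ee_pos'],o['ee_rot'],o['ft_force'])
E
```

```text
pics
{'fx': 456.4282769425722, 'fy': 456.4282769425722, 'cx': 252.96048851225473, 'cy': 193.3419623973458, 'camera_from_world': array([[-0.26144672,  0.96517172, -0.00944298,  0.18789026],
       [-0.7305606 , -0.19148226,  0.6554508 ,  0.30373998],
       [ 0.63081441,  0.17826413,  0.75517884, -2.4128901 ],
       [ 0.        ,  0.        ,  0.        ,  1.        ]])} 0.9958445231119791
{'fx': 446.4223453950374, 'fy': 446.4223453950374, 'cx': 264.1848124345795, 'cy': 188.98469293570264, 'camera_from_world': array([[ 0.07071496, -0.99748341,  0.00512313, -0.07955968],
       [ 0.97748591,  0.07031903,  0.1989385 , -0.58365249],
       [-0.1987981 , -0.00906014,  0.97999859, -1.63350285],
       [ 0.        ,  0.        ,  0.        ,  1.        ]])} 0.9959055582682291
0.1 [0.20988028 0.58814927 0.23035616] [ 9.45749345e-04  9.85334375e-01 -1.70631942e-01 -1.22240158e-04] [0.45647417 0.00434163 0.95534391]
```

```bash
sleep 1; ls pics
```

```text
scene0.png
top0.png
```

View pics/scene0.png

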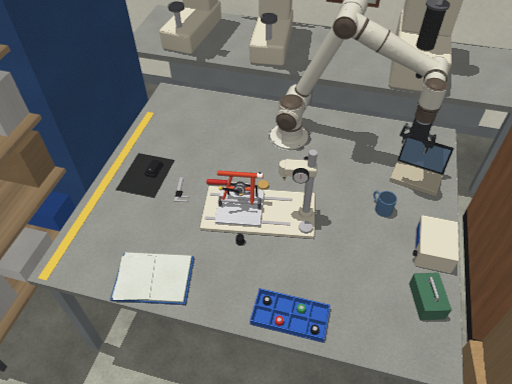

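View pics/top0.png

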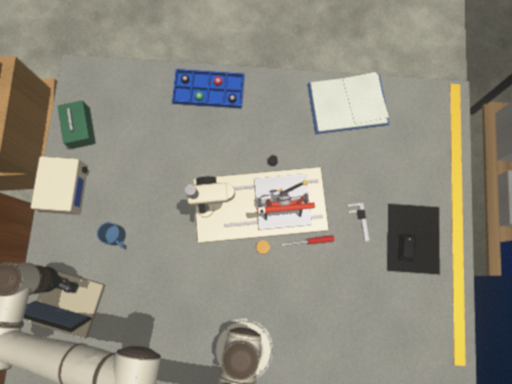

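The top view shows the base around (195–328, 168–242), the orange tube around (265–315, 207) and the white band with the spot near (265, 212). The scene view, from the far side, shows the frame near (240, 190) and the kickstand in front of the hub. Next I measure these.

```bash
python3 - <<'E'
from h import *
out=[]
for n in ['top','scene']:
    f=np.load('/tmp/%s.npz'%n);im,d=f['im'],f['d'];c=camera_info(n)
    P,u,v=pts(d,c); C=im[v,u].astype(int)
    roi=(P[:,0]>.3)&(P[:,0]<.9)&(P[:,1]>-.45)&(P[:,1]<.35)
    b=roi&(P[:,2]>.012)&(P[:,2]<.032)
    hsv=cv2.cvtColor(im,cv2.COLOR_RGB2HSV)[v,u].astype(int)
    bb=b&(hsv[:,2]>170)&(hsv[:,1]<90)
    m=np.zeros(d.shape,np.uint8); m[v[bb],u[bb]]=1
    m=cv2.morphologyEx(m,cv2.MORPH_CLOSE,np.ones((3,3)));k,l,s,_=cv2.connectedComponentsWithStats(m)
    i=1+np.argmax(s[1:,4]); sel=bb&(l[v,u]==i)
    print(n,'plate',s[i],'z',np.median(P[sel,2]))
    # ray to z=.022 plane
    T=np.linalg.inv(np.array(c['camera_from_world']));
    uv=np.c_[u[sel],v[sel]]
    r=np.c_[(uv[:,0]-c['cx'])/c['fx'],-(uv[:,1]-c['cy'])/c['fy'],-np.ones(len(uv))]@T[:3,:3].T
    q=T[:3,3]+r*((.022-T[2,3])/r[:,2])[:,None]
    print(cv2.minAreaRect((q[:,:2]*1000).astype(np.float32)))
    o=roi&((hsv[:,0]<12)|(hsv[:,0]>174))&(hsv[:,1]>150)&(hsv[:,2]>90)&(P[:,2]>.1)
    Q=P[o]; print('orange',len(Q),Q.min(0),Q.max(0))
    rail=roi&(P[:,2]>.034)&(P[:,2]<.046)&(hsv[:,1]<40)
    print('deck',rail.sum(),cv2.minAreaRect((P[rail,:2]*1000).astype(np.float32)),np.median(P[rail,2]))
    x0,x1,y0,y1=(180,340,155,255) if n=='top' else (190,330,140,250)
    cv2.imwrite('pics/c_%s.png'%n,cv2.resize(im[y0:y1,x0:x1,::-1],None,fx=5,fy=5,interpolation=cv2.INTER_CUBIC))
E
```

```text
top plate [ 196  167  133   75 4354] z 0.022686513137575637
((537.4923706054688, -25.64056396484375), (249.98240661621094, 498.63140869140625), 9.592004776000977)
orange 279 [ 0.4823437  -0.21096282  0.11847644] [ 0.5522081  -0.04979393  0.20982411]
deck 1578 ((590.279541015625, -125.15725708007812), (305.32415771484375, 631.3489990234375), 38.505462646484375) 0.040199383836786895
scene plate [ 200  186  114   51 2493] z 0.02183020813069203
((541.9089965820312, -23.761566162109375), (248.59353637695312, 496.3670349121094), 9.476161003112793)
orange 296 [ 0.48889932 -0.20940924  0.10136966] [ 0.59457893 -0.04264385  0.20929578]
deck 1150 ((572.9058227539062, 8.519027709960938), (282.3690185546875, 433.7434997558594), 15.195405006408691) 0.03955063329105257
```

View pics/c_top.png

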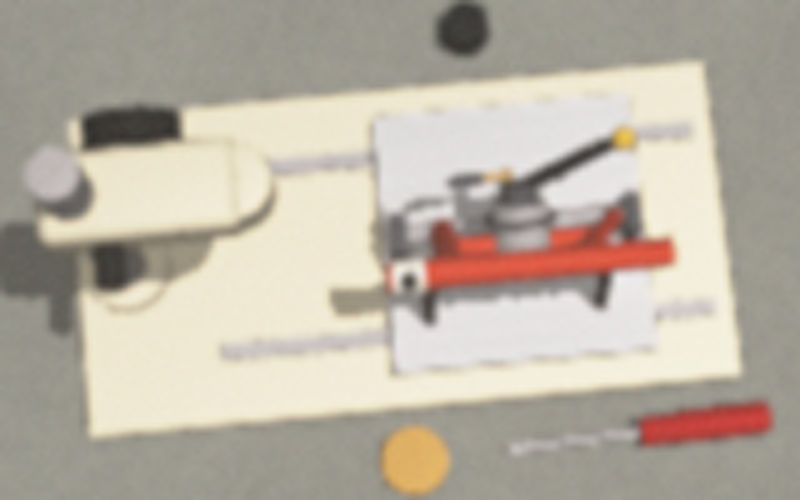

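View pics/c_scene.png

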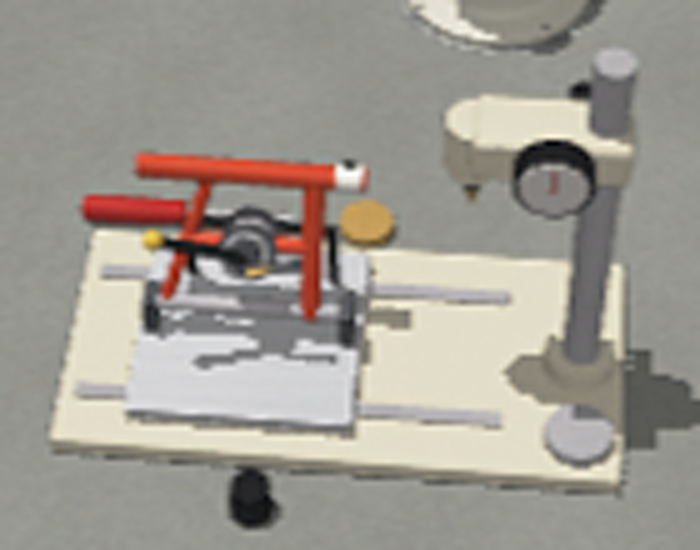

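```bash
cat >> h.py <<'E'
yaw=np.radians(9.55); O=np.array([.547,-.0691,0])   # tester pose, mean of both views
Rt=R.from_euler('z',yaw).as_matrix()
def tt(p): return (np.atleast_2d(p)-O)@Rt     # world->tester
def tw(p): return np.atleast_2d(p)@Rt.T+O
def ray(c,u,v):
    T=np.linalg.inv(np.array(c['camera_from_world']))
    return T[:3,3],T[:3,:3]@np.array([(u-c['cx'])/c['fx'],-(v-c['cy'])/c['fy'],-1.])
def onz(c,u,v,z):
    o,r=ray(c,u,v); return o+r*(z-o[2])/r[2]
def tri(a,b):
    (o,r),(p,s)=a,b; t,*_=np.linalg.lstsq(np.c_[r,-s],p-o,rcond=None)
    A,B=o+r*t[0],p+s*t[1]; return (A+B)/2,np.linalg.norm(A-B)
E
python3 - <<'E'
from h import *
np.set_printoptions(precision=1,suppress=True)
ct,cs=camera_info('top'),camera_info('scene')
for nm,a,b in [('mark',(261.1,210.6),(259.6,172.2)),('foot',(304.4,182.2),(220.2,187.6))]:
    p,e=tri(ray(ct,*a),ray(cs,*b)); print(nm,1e3*tt(p),e*1e3)
print('tip',1e3*tt(onz(cs,283.9,179.5,.225)))
for n,c in [('top',ct),('scene',cs)]:
    f=np.load('/tmp/%s.npz'%n);im,d=f['im'],f['d']
    P,u,v=pts(d,c);hsv=cv2.cvtColor(im,cv2.COLOR_RGB2HSV)[v,u].astype(int);Q=tt(P)*1e3
    roi=(abs(Q[:,0])<125)&(Q[:,1]>-230)&(Q[:,1]<120)
    o=roi&((hsv[:,0]<12)|(hsv[:,0]>174))&(hsv[:,1]>150)&(hsv[:,2]>90)&(Q[:,2]>180)
    q=Q[o];print(n,'tube',len(q),np.median(q,0),'y',np.percentile(q[:,1],[0,3,97,100]),'x',np.percentile(q[:,0],[3,97]),'z',np.percentile(q[:,2],[50,97]),'slope',np.polyfit(q[:,1],q[:,0],1),np.polyfit(q[:,1],q[:,2],1))
    k=roi&(Q[:,2]>35)&(Q[:,2]<45)&(Q[:,0]>60)&(Q[:,0]<95)
    print('deck y',np.percentile(Q[k,1],[0,2,98,100]),k.sum())
    y=roi&(hsv[:,0]>20)&(hsv[:,0]<32)&(hsv[:,1]>150)&(Q[:,2]>120); print('yel',np.median(Q[y],0),y.sum())
E
```

```text
mark [[-57.9  46.1 203. ]] 1.4204246322737772
foot [[  30.4 -114.   186.5]] 3.314786942035506
tip [[ -4.3 153.2 225. ]]
top tube 232 [-53.9 -49.4 201. ] y [-135.3 -127.7   24.7   28.8] x [-61.  -43.2] z [201.  206.6] slope [  0.  -52.7] [ -0.  200.2]
deck y [-171.9 -137.2   54.1   58. ] 340
yel [  28.1 -113.2  195. ] 6
scene tube 174 [-44.8 -46.1 197.3] y [-133.5 -127.3   28.3   33.2] x [-55.1 -35.9] z [197.3 206.8] slope [  0. -45.] [ -0. 196.]
deck y [-140.1 -136.5   55.9   92.1] 213
yel [  33.4 -111.8  192.8] 8
```

```bash
cat >> h.py <<'E'
def ori(lean):  # tool pose pointing down the frame at lean (rad): x=-Y, y=-frame x, z=-frame z ; world matrix
    s,c=np.sin(lean),np.cos(lean)
    return Rt@np.c_[[0,-1,0],[-c,0,s],[-s,0,-c]]
def togo(p_t_mm,M):  # what is left to go, from the measured pose
    o=get_obs(); w,x,y,z=o['ee_rot']; C=R.from_quat([x,y,z,w]).as_matrix()
    dp=tw(np.array(p_t_mm)/1e3)[0]-o['ee_pos']
    print('t',o['time_s'],'tester pos',(tt(o['ee_pos'])*1e3).round(1),'F',np.round(o['ft_force'],1),'grip',round(o['grip_width'],3),round(float(np.max(o['finger_force'])),1))
    print('shift cm now-axes',(C.T@dp*100).round(2),'turn deg',np.degrees(R.from_matrix(C.T@M).as_rotvec()).round(1),'shift after turn',(M.T@dp*100).round(2))
E
python3 -c "
from h import *
togo([-82.5,-90,285],ori(-.4))"
```

```text
t 0.1 tester pos [[-223.4  704.1  230.4]] F [0.5 0.  1. ] grip 1.0 0.0
shift cm now-axes [51.04 62.45 -5.34] turn deg [20.8 12.1 60. ] shift after turn [ 79.41 -15.11   0.45]
```

```bash
python3 -m handwheel '[[[0,0,0],[3,3.67,-0.31],5],[[0,0,0],[3,3.67,-0.31],5],[[0,0,0],[3,3.67,-0.31],5],[[0,0,0],[3,3.67,-0.31],5],[[0,0,0],[3,3.67,-0.31],5],[[0,0,0],[3,3.67,-0.31],5],[[0,0,0],[3,3.67,-0.31],5],[[0,0,0],[3,3.67,-0.31],5]]' 30
python3 -m handwheel '[[[0,0,0],[3,3.67,-0.31],5],[[0,0,0],[3,3.67,-0.31],5],[[0,0,0],[3,3.67,-0.31],5],[[0,0,0],[3,3.67,-0.31],5],[[0,0,0],[3,3.67,-0.31],5],[[0,0,0],[3,3.67,-0.31],5],[[0,0,0],[3,3.67,-0.31],5],[[0,0,0],[3,3.67,-0.31],5]]'
python3 -m handwheel '[[[0,0,0],[3,3.67,-0.31],5],[[2.6,1.51,7.5],[0,0,0],5],[[2.6,1.51,7.5],[0,0,0],5],[[2.6,1.51,7.5],[0,0,0],5],[[2.6,1.51,7.5],[0,0,0],5],[[2.6,1.51,7.5],[0,0,0],5],[[2.6,1.51,7.5],[0,0,0],5],[[2.6,1.51,7.5],[0,0,0],5]]'
python3 -m handwheel '[[[2.6,1.51,7.5],[0,0,0],5],[[0,0,0],[0,0,0],5]]'
python3 -c "
from h import *
togo([-43.6,-90,173],ori(-.4))"
```

```text
time_s: 0.9
ee_pos: [0.3373, 0.2294, 0.2561]
ee_rot: [0.0, 0.985, -0.17, -0.0]
ft_force: [1.2, 0.2, 0.8]
grip_width: 0.585
finger_force: 0.0
time_s: 1.7
ee_pos: [0.4647, -0.1278, 0.2809]
ee_rot: [-0.0, 0.985, -0.171, -0.0]
ft_force: [0.9, 1.1, 1.0]
grip_width: 0.586
finger_force: 0.0
time_s: 2.5
ee_pos: [0.4804, -0.1706, 0.2837]
ee_rot: [-0.136, 0.791, -0.586, 0.113]
ft_force: [-0.7, -0.9, 0.1]
grip_width: 0.583
finger_force: 0.0
time_s: 2.7
ee_pos: [0.4789, -0.17, 0.2832]
ee_rot: [-0.152, 0.748, -0.633, 0.127]
ft_force: [-0.5, -0.7, -0.5]
grip_width: 0.589
finger_force: 0.0
t 2.7 tester pos [[-83.9 -88.2 283.2]] F [-0.5 -0.7 -0.5] grip 0.589 0.0
shift cm now-axes [ 0.21  0.57 11.72] turn deg [ 0.   0.1 -0.1] shift after turn [ 0.18  0.58 11.72]
```

```bash
python3 -m handwheel '[[[0,0,0],[0.2,0.57,3],5],[[0,0,0],[0,0,3],5],[[0,0,0],[0,0,2.5],5],[[0,0,0],[0,0,2],5],[[0,0,0],[0,0,1.2],5],[[0,0,0],[0,0,0],5]]'
python3 - <<'E'
from h import *
togo([-43.6,-90,173],ori(-.4))
im,d,c=look('top')
t=cv2.resize(im[160:250,220:340,::-1],None,fx=3.3,fy=4,interpolation=cv2.INTER_CUBIC)
im,d,c=look('scene')
s=cv2.resize(im[140:230,190:310,::-1],None,fx=3.3,fy=4,interpolation=cv2.INTER_CUBIC)
cv2.imwrite('pics/g1.png',np.hstack([t,s]))
E
```

```text
time_s: 3.3
ee_pos: [0.5206, -0.1653, 0.1721]
ee_rot: [-0.151, 0.749, -0.633, 0.126]
ft_force: [-0.7, -0.0, 0.9]
grip_width: 0.587
finger_force: 0.0
t 3.3 tester pos [[-42.  -90.5 172.1]] F [-0.7 -0.   0.9] grip 0.587 0.0
shift cm now-axes [-0.05  0.11 -0.14] turn deg [0.2 0.2 0. ] shift after turn [-0.05  0.11 -0.15]
```

View pics/g1.png

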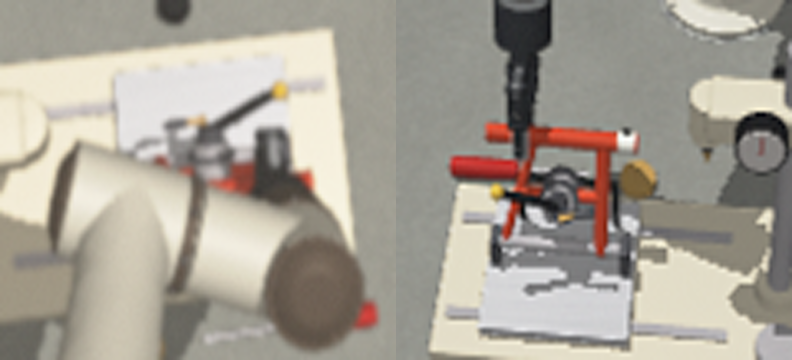

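The fingers straddle the tube near the slanted upright (right half, about (520,130)) and the kickstand is clear of them. Next I close the grip.

```bash
python3 -m handwheel '[[[0,0,0],[0,0,0],1.6],[[0,0,0],[0,0,0],1.6],[[0,0,0],[0,0,0],1.6],[[0,0,0],[0,0,0],1.6],[[0,0,0],[0,0,0],1.6]]' 40
python3 -c "
from h import *
togo([-43.6,15,173],ori(-.4))"
```

```text
time_s: 3.9
ee_pos: [0.5207, -0.1656, 0.1752]
ee_rot: [-0.153, 0.748, -0.633, 0.128]
ft_force: [-4.8, 1.7, 6.2]
grip_width: 0.244
finger_force: 39.3
t 3.9 tester pos [[-41.9 -90.8 175.2]] F [-4.8  1.7  6.2] grip 0.244 39.3
shift cm now-axes [-10.58   0.25   0.15] turn deg [-0.1  0.1 -0. ] shift after turn [-10.58   0.24   0.14]
```

```bash
python3 -m handwheel '[[[0,0,0],[-0.6,0,-0.2],1.6],[[0,0,0],[-1.6,0,0],1.6],[[0,0,0],[-2,0,0],1.6],[[0,0,0],[-2,0,0],1.6],[[0,0,0],[-2,0,0],1.6],[[0,0,0],[-1.2,0,0],1.6],[[0,0,0],[-0.6,0,0],1.6],[[0,0,0],[0,0,0],1.6]]' 40
python3 - <<'E'
from h import *
togo([-43.6,15,173],ori(-.4))
ims=[look('scene')[0][140:240,190:330] for _ in range(4)]
im=np.mean(ims,0).astype(np.uint8)
cv2.imwrite('pics/s1.png',cv2.resize(im[:,:,::-1],None,fx=5,fy=5,interpolation=cv2.INTER_CUBIC))
E
```

```text
time_s: 4.7
ee_pos: [0.5028, -0.0659, 0.1749]
ee_rot: [-0.152, 0.748, -0.633, 0.127]
ft_force: [2.0, 6.5, -8.4]
grip_width: 0.242
finger_force: 40.6
t 4.7 tester pos [[-43.   10.5 174.9]] F [ 2.   6.5 -8.4] grip 0.242 40.6
shift cm now-axes [-0.45  0.12  0.15] turn deg [ 0.   0.2 -0. ] shift after turn [-0.45  0.12  0.15]
```

View pics/s1.png

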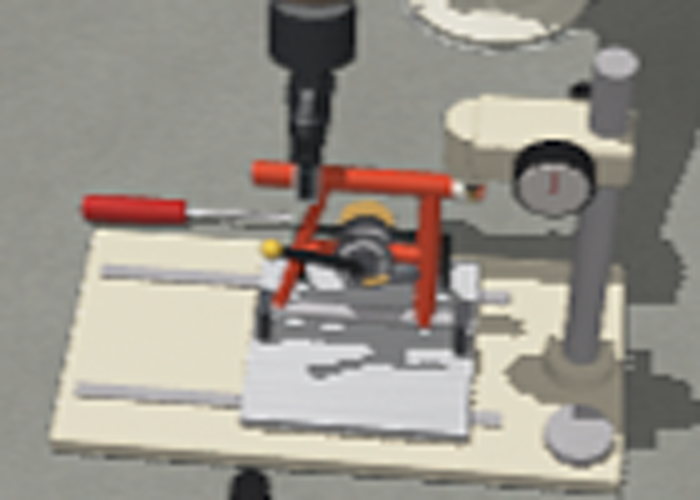

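The spot now sits just behind the tip, both near crop (467–475, 190). I measure the deck centre against the base edges for the remainder.

```bash
cat > dk.py <<'E'
from h import *
def dk():
  for n in ['scene','top']:
    im,d,c=look(n); P,u,v=pts(d,c);Q=tt(P)*1e3
    def ext(z0,z1,zp,x0,x1,y0,y1):
        s=(Q[:,2]>z0)&(Q[:,2]<z1)&(Q[:,0]>x0)&(Q[:,0]<x1)&(Q[:,1]>y0)&(Q[:,1]<y1)
        q=np.array([tt(onz(c,a,b,zp))[0]*1e3 for a,b in zip(u[s],v[s])])
        L=[];H=[]
        for x in np.arange(x0,x1,5):
            k=q[(q[:,0]>=x)&(q[:,0]<x+5),1]
            if len(k)>5: L.append(k.min());H.append(k.max())
        return np.mean(L),np.mean(H)
    a=ext(33,47,.040,72,96,-150,180); b=ext(14,31,.022,72,118,-230,320)
    print(n,'deck',np.round(a,1),'mid',round(np.mean(a),1),'base',np.round(b,1),'mid',round(np.mean(b),1),'-> carriage y',round(np.mean(a)-np.mean(b)+45,1))
E
python3 -c "
from dk import *
dk()
im,d,c=look('scene');r=np.mean([look('scene')[0] for _ in range(5)],0)
np.savez('/tmp/s1',im=r)
"
```

```text
scene deck [-54.7 155.6] mid 50.4 base [-199.2  289.4] mid 45.1 -> carriage y 50.3
top deck [-54.9 152.2] mid 48.6 base [-197.8  171.6] mid -13.1 -> carriage y 106.7
```

```bash
sed -i "s/def dk():/def dk(src=None):/; s/im,d,c=look(n);/im,d,c=look(n) if src is None else (0,np.load(f'\/tmp\/{n}.npz')['d'],camera_info(n));/; s/72,96,-150,180/35,68,-160,185/; s/np.mean(L),np.mean(H)/np.median(L),np.median(H)/" dk.py
python3 -c "
from dk import *
dk(1);dk()"
```

```text
scene deck [-135.5   57.1] mid -39.2 base [-200.8  293.2] mid 46.2 -> carriage y -40.4
top deck [-138.3   56.3] mid -41.0 base [-202.4  226. ] mid 11.8 -> carriage y -7.8
scene deck [-36.2 156.1] mid 59.9 base [-200.3  293.2] mid 46.5 -> carriage y 58.4
top deck [-40.1 134.4] mid 47.1 base [-202.4  227.8] mid 12.7 -> carriage y 79.4
```

```bash
python3 -m handwheel '[[[0,0,0],[-0.3,0,0],1.6],[[0,0,0],[-0.35,0,0],1.6],[[0,0,0],[0,0,0],1.6],[[0,0,0],[0,0,0],1.6]]' 40
python3 -c "
from dk import *
dk()
r=np.mean([look('scene')[0] for _ in range(6)],0)[150:215,230:310].clip(0,255).astype(np.uint8)
cv2.imwrite('pics/s2.png',cv2.resize(r[:,:,::-1],None,fx=9,fy=9,interpolation=cv2.INTER_CUBIC))
c=camera_info('scene')
for k in [63,65,67]:
  for th in [-.4,-.38]:
    print(k,th,np.round(proj(c,tw(np.array([144*np.sin(th),k+85,71+144*np.cos(th)])/1e3)[0]),1))
print('tip',np.round(proj(c,tw([0,.15,.225])[0]),1), np.round(proj(c,tw([0,.15,.215])[0]),1))
"
```

```text
time_s: 5.8
ee_pos: [0.5019, -0.0607, 0.1749]
ee_rot: [-0.152, 0.748, -0.633, 0.127]
ft_force: [5.6, 0.1, -10.6]
grip_width: 0.24
finger_force: 40.4
scene deck [-30.5 164.2] mid 66.8 base [-198.8  293.2] mid 47.2 -> carriage y 64.6
top deck [-58.3 135.7] mid 38.7 base [-202.4  220.1] mid 8.8 -> carriage y 74.8
63 -0.4 [283.1 173.9]
63 -0.38 [283.1 174.2]
65 -0.4 [283.6 174. ]
65 -0.38 [283.6 174.2]
67 -0.4 [284.1 174. ]
67 -0.38 [284.  174.3]
tip [283.1 180.2] [283.  181.8]
```

View pics/s2.png

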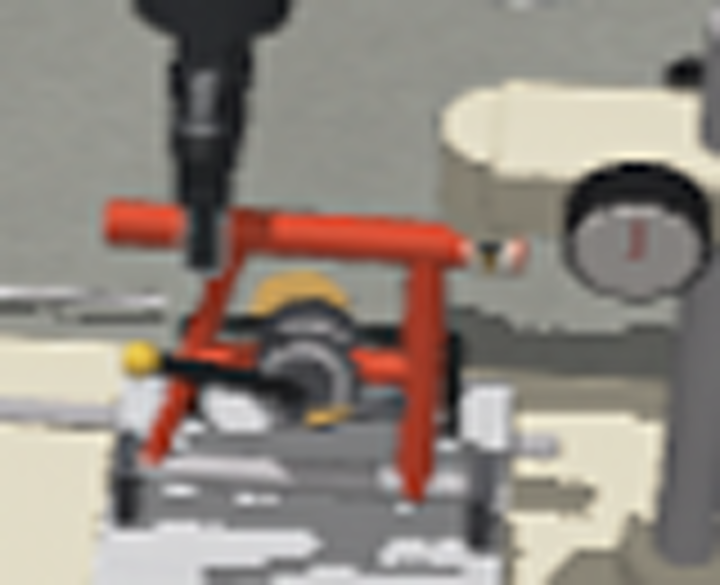

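Tip and white band centre line up near crop (488, 255), and the deck reads 64.6 against the 65 target, so the carriage is in place. I release and back out.

```bash
python3 -m handwheel '[[[0,0,0],[0,0,0],5],[[0,0,0],[0,0,0],5],[[0,0,0],[0,0,-1],5],[[0,0,0],[0,0,-3],5],[[0,0,0],[0,0,-4],5],[[0,0,0],[0,0,-4],5],[[0,0,0],[0,0,-2],0],[[0,0,0],[0,0,0],0]]' 40
python3 -m handwheel '[[[8,0,0],[0,0,0],0],[[8,0,0],[0,0,0],0],[[8,0,0],[0,0,0],0],[[8,0,0],[0,0,0],0],[[8,0,0],[0,0,0],0],[[8,0,0],[0,0,0],0],[[5,0,0],[0,0,0],0],[[0,0,0],[0,0,0],0]]'
python3 -c "
from dk import *
togo([67.5,-9,248],ori(.5236))
dk()"
```

```text
time_s: 7.0
ee_pos: [0.4492, -0.07, 0.3103]
ee_rot: [-0.156, 0.747, -0.632, 0.131]
ft_force: [1.0, -0.1, -0.9]
grip_width: 0.253
finger_force: 0.0
time_s: 7.8
ee_pos: [0.4417, -0.0712, 0.3056]
ee_rot: [-0.39, 0.657, -0.561, 0.318]
ft_force: [0.2, -1.3, -0.5]
grip_width: 0.0
finger_force: 0.0
t 7.8 tester pos [[-104.2   15.4  305.6]] F [ 0.2 -1.3 -0.5] grip 0.0 0.0
shift cm now-axes [ 2.58 -3.5  17.74] turn deg [-90.4   1.2  -0.2] shift after turn [  2.44 -17.74  -3.6 ]
scene deck [-31.2 164.2] mid 66.5 base [-200.3  293.2] mid 46.5 -> carriage y 65.1
top deck [-36.3 135.3] mid 49.5 base [-202.4  173.6] mid -14.4 -> carriage y 108.9
```

The turn went the wrong way, in free air. I turn back the other way.

```bash
python3 -m handwheel '[[[-8.2,0,0],[0,0,0],0],[[-8.2,0,0],[0,0,0],0],[[-8.2,0,0],[0,0,0],0],[[-8.2,0,0],[0,0,0],0],[[-8.2,0,0],[0,0,0],0],[[-8.2,0,0],[0,0,0],0],[[-8.2,0,0],[0,0,0],0],[[-8.2,0,0],[0,0,0],0]]' 
python3 -m handwheel '[[[-8.2,0,0],[0,0,0],0],[[-8.2,0,0],[0,0,0],0],[[-8.2,0,0],[0,0,0],0],[[0,0,0],[0,0,0],0]]'
python3 -c "
from h import *
togo([67.5,-9,260],ori(.5236))"
```

```text
time_s: 8.7
ee_pos: [0.4398, -0.08, 0.3036]
ee_rot: [-0.028, 0.768, -0.64, 0.01]
ft_force: [0.4, -0.7, 0.0]
grip_width: -0.005
finger_force: 0.0
time_s: 9.1
ee_pos: [0.4416, -0.0792, 0.2991]
ee_rot: [0.138, 0.756, -0.627, -0.127]
ft_force: [-1.5, -0.4, -0.2]
grip_width: 0.002
finger_force: 0.0
t 9.1 tester pos [[-105.6    7.6  299.1]] F [-1.5 -0.4 -0.2] grip 0.002 0.0
shift cm now-axes [  2.01 -17.5   -2.76] turn deg [-8.4  0.6  1.3] shift after turn [  1.66 -16.95  -5.27]
```

```bash
python3 -m handwheel '[[[-4.2,0.3,0.6],[0,0,0],0],[[-4.2,0.3,0.6],[0,0,0],0],[[0,0,0],[0.4,-4.2,-1.3],0],[[0,0,0],[0.4,-4.2,-1.3],0],[[0,0,0],[0.4,-4.2,-1.3],0],[[0,0,0],[0.4,-4.2,-1.3],0],[[0,0,0],[0,0,0],0]]' 
python3 -c "
from h import *
togo([39,-9,199],ori(.5236))
ct,cs=camera_info('top'),camera_info('scene')
for n in ['top','scene']:
    im,d,c=look(n);P,u,v=pts(d,c);hsv=cv2.cvtColor(im,cv2.COLOR_RGB2HSV)[v,u].astype(int);Q=tt(P)*1e3
    y=(abs(Q[:,0])<125)&(abs(Q[:,1])<120)&(hsv[:,0]>20)&(hsv[:,0]<32)&(hsv[:,1]>150)&(Q[:,2]>100)
    print(n,y.sum(),np.median(Q[y],0).round(1),u[y].mean(),v[y].mean())
"
```

```text
time_s: 9.8
ee_pos: [0.6143, -0.0654, 0.2581]
ee_rot: [0.196, 0.738, -0.623, -0.168]
ft_force: [-0.1, 0.2, -1.7]
grip_width: -0.003
finger_force: 0.0
t 9.8 tester pos [[ 66.9  -7.6 258.1]] F [-0.1  0.2 -1.7] grip -0.003 0.0
shift cm now-axes [ 0.16 -0.52  6.51] turn deg [-0.1  0.1  0.1] shift after turn [ 0.14 -0.53  6.51]
top 6 [ 28.2  -7.7 195.8] 273.8333333333333 185.16666666666666
scene 7 [ 37.   -1.6 193.4] 245.85714285714286 189.28571428571428
```

```bash
python3 -m handwheel '[[[0,0,0],[0.05,-0.26,3],0],[[0,0,0],[0.05,-0.27,2.5],0],[[0,0,0],[0,0,0.8],0],[[0,0,0],[0,0,0],0]]'
python3 -m handwheel '[[[0,0,0],[0.1,-0.54,0.41],0],[[0,0,0],[0.1,-0.54,0.41],0],[[0,0,0],[0.1,-0.54,0.41],0],[[0,0,0],[0.1,-0.54,0.41],0],[[0,0,0],[0,0,0],0]]'
python3 - <<'E'
from h import *
togo([48,-12,171],ori(.5236))
im=look('scene')[0]; s=cv2.resize(im[130:240,190:320,::-1],None,fx=4,fy=4,interpolation=cv2.INTER_CUBIC)
cv2.imwrite('pics/k1.png',s)
E
```

```text
time_s: 10.3
ee_pos: [0.5842, -0.0709, 0.2088]
ee_rot: [0.192, 0.74, -0.623, -0.166]
ft_force: [0.7, -0.8, 0.8]
grip_width: -0.004
finger_force: 0.0
time_s: 10.8
ee_pos: [0.5964, -0.0724, 0.181]
ee_rot: [0.192, 0.739, -0.623, -0.168]
ft_force: [0.2, -0.4, -0.0]
grip_width: -0.0
finger_force: 0.0
t 10.8 tester pos [[ 48.1 -11.5 181. ]] F [ 0.2 -0.4 -0. ] grip -0.0 0.0
shift cm now-axes [ 0.06 -0.48  0.88] turn deg [-0.4  0.4  0.3] shift after turn [ 0.05 -0.49  0.87]
```

View pics/k1.png

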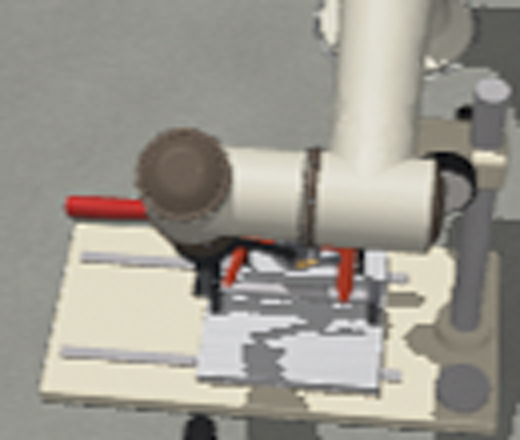

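The arm hides the foot in this view. The rest of the frame and carriage is unmoved, so I continue along the planned arc.

```bash
python3 -m handwheel '[[[0,0,0],[-0.05,-0.53,0.5],0],[[0,0,0],[-0.05,-0.53,0.5],0],[[0,0,0],[-0.05,-0.53,0.5],0],[[0,0,0],[-0.05,-0.53,0.5],0],[[0,0,0],[-0.05,-0.53,0.5],0],[[0,0,0],[0,0,0],0]]'
python3 - <<'E'
from h import *
togo([66,-1,129],ori(.5236))
for n in ['top','scene']:
    im,d,c=look(n);P,u,v=pts(d,c);hsv=cv2.cvtColor(im,cv2.COLOR_RGB2HSV)[v,u].astype(int);Q=tt(P)*1e3
    roi=(abs(Q[:,0])<125)&(abs(Q[:,1])<140)
    y=roi&(hsv[:,0]>20)&(hsv[:,0]<32)&(hsv[:,1]>150)&(Q[:,2]>60)
    o=roi&((hsv[:,0]<12)|(hsv[:,0]>174))&(hsv[:,1]>150)&(hsv[:,2]>60)&(Q[:,2]>150)
    print(n,y.sum(),Q[y][:6].round(),'or',o.sum(),np.median(Q[o],0).round())
print(np.round(get_obs()['joint_efforts'],1),np.round(get_obs()['joint_positions'],2))
E
```

```text
time_s: 11.45
ee_pos: [0.6061, -0.0676, 0.1463]
ee_rot: [0.192, 0.739, -0.623, -0.168]
ft_force: [0.0, -0.0, -0.4]
grip_width: 0.004
finger_force: 0.0
t 11.45 tester pos [[ 58.6  -8.4 146.3]] F [ 0.  -0.  -0.4] grip 0.004 0.0
shift cm now-axes [-0.72 -1.5   1.14] turn deg [-0.4  0.4  0.3] shift after turn [-0.74 -1.51  1.12]
top 6 [[ 31.  -8. 200.]
 [ 30.  -5. 192.]
 [ 29.  -8. 196.]
 [ 28. -11. 196.]
 [ 26.  -4. 193.]
 [ 26.  -8. 190.]] or 222 [-53.  45. 201.]
scene 0 [] or 55 [-50.  40. 200.]
[  0.  -51.   16.9   4.   -1.   -0. ] [ 0.15  0.69  0.22  0.   -1.62  0.02]
```

The foot is still up at (31, -8, 187): the tip was 13 mm too high when I started the arc, so it slid past on the outside. I retract, re-aim and go into contact first.

```bash
python3 -m handwheel '[[[0,0,0],[0,0,-3],0],[[0,0,0],[0,0,-3],0],[[0,0,0],[0,0,-3],0],[[0,0,0],[0,2.4,1.4],0],[[0,0,0],[0,2.4,1.4],0],[[0,0,0],[0,0,0],0],[[0,0,0],[0,0,0],0]]'
python3 - <<'E'
from h import *
togo([34.5,-8,195],ori(.5236))
E
```

```text
time_s: 12.25
ee_pos: [0.5954, -0.0705, 0.2265]
ee_rot: [0.191, 0.74, -0.623, -0.166]
ft_force: [-0.1, 0.7, 0.1]
grip_width: -0.003
finger_force: 0.0
t 12.25 tester pos [[ 47.5  -9.4 226.5]] F [-0.1  0.7  0.1] grip -0.003 0.0
shift cm now-axes [-0.12 -0.41  3.38] turn deg [-0.7  0.3  0.3] shift after turn [-0.14 -0.44  3.38]
```

```bash
python3 -m handwheel '[[[0,0,0],[-0.1,-0.4,1.7],0],[[0,0,0],[0,0,1.7],0],[[0,0,0],[0,0,0],0],[[0,0,0],[0,0,0],0]]'
python3 -c "
from h import *
togo([34.5,-8,195],ori(.5236))"
python3 -m handwheel '[[[0,0,0],[0,-0.2,0.4],0],[[0,0,0],[0,-0.25,0.3],0],[[0,0,0],[0,0,0],0],[[0,0,0],[0,0,0],0]]'
cat > ft.py <<'E'
from h import *
def ft():
  for n in ['top','scene']:
    im,d,c=look(n);P,u,v=pts(d,c);hsv=cv2.cvtColor(im,cv2.COLOR_RGB2HSV)[v,u].astype(int);Q=tt(P)*1e3
    roi=(abs(Q[:,0])<125)&(abs(Q[:,1])<140)
    y=roi&(hsv[:,0]>20)&(hsv[:,0]<32)&(hsv[:,1]>150)&(Q[:,2]>50)
    o=roi&((hsv[:,0]<12)|(hsv[:,0]>174))&(hsv[:,1]>150)&(hsv[:,2]>60)&(Q[:,2]>150)
    print(n,'foot',y.sum(),np.median(Q[y],0).round(1) if y.any() else '','tube',o.sum(),np.median(Q[o],0).round(1))
E
python3 -c "
from ft import *
togo([43.5,-12,171],ori(.5236));ft()"
```

```text
time_s: 12.65
ee_pos: [0.5836, -0.0712, 0.1944]
ee_rot: [0.191, 0.74, -0.623, -0.166]
ft_force: [2.1, 0.3, 2.9]
grip_width: 0.001
finger_force: 1.6
t 12.65 tester pos [[ 35.7  -8.1 194.4]] F [2.1 0.3 2.9] grip 0.001 1.6
shift cm now-axes [-0.01  0.14  0.01] turn deg [-0.7  0.3  0.3] shift after turn [-0.01  0.14  0.01]
time_s: 13.05
ee_pos: [0.5862, -0.0722, 0.1874]
ee_rot: [0.19, 0.741, -0.624, -0.163]
ft_force: [6.9, -2.9, 5.4]
grip_width: -0.003
finger_force: 4.1
t 13.05 tester pos [[ 38.1  -9.6 187.4]] F [ 6.9 -2.9  5.4] grip -0.003 4.1
shift cm now-axes [ 0.25 -1.26  1.17] turn deg [-1.1  0.1  0.3] shift after turn [ 0.24 -1.28  1.15]
top foot 0  tube 219 [-53.2  45.6 200.4]
scene foot 0  tube 6 [-21.   16.7 152.5]
```

```bash
python3 -m handwheel '[[[0,0,0],[0.2,-0.8,0.4],0],[[0,0,0],[0.15,-0.64,0.48],0],[[0,0,0],[0.1,-0.64,0.48],0],[[0,0,0],[0,0,0],0]]'
python3 -c "
from ft import *
togo([58.5,-9,146],ori(.5236));ft()"
```

```text
time_s: 13.55
ee_pos: [0.5963, -0.073, 0.1618]
ee_rot: [0.191, 0.74, -0.623, -0.166]
ft_force: [6.4, 1.8, 3.6]
grip_width: -0.003
finger_force: 3.0
t 13.55 tester pos [[ 48.  -12.  161.8]] F [6.4 1.8 3.6] grip -0.003 3.0
shift cm now-axes [-0.29 -1.69  0.86] turn deg [-0.7  0.4  0.3] shift after turn [-0.3  -1.7   0.84]
top foot 0  tube 214 [-53.4  44.7 199.9]
scene foot 1 [ 53.9  -0.8 157.9] tube 2 [ 47.4   4.7 150.9]
```

```bash
python3 -m handwheel '[[[0,0,0],[0,-0.72,0.44],0],[[0,0,0],[-0.15,-0.68,0.46],0],[[0,0,0],[-0.25,-0.68,0.46],0],[[0,0,0],[0,0,0],0]]'
python3 -c "
from ft import *
togo([66,-1,129],ori(.5236));ft()"
```

```text
time_s: 14.05
ee_pos: [0.605, -0.0666, 0.1391]
ee_rot: [0.192, 0.74, -0.623, -0.168]
ft_force: [1.4, 2.1, 2.0]
grip_width: 0.001
finger_force: 1.2
t 14.05 tester pos [[ 57.6  -7.2 139.1]] F [1.4 2.1 2. ] grip 0.001 1.2
shift cm now-axes [-0.6  -1.23  0.47] turn deg [-0.4  0.4  0.4] shift after turn [-0.62 -1.23  0.45]
top foot 0  tube 216 [-53.   46.9 200.4]
scene foot 3 [ 64.4   4.  131.3] tube 91 [-47.6  40.8 199.4]
```

```bash
python3 -m handwheel '[[[0,0,0],[-0.4,-0.66,0.46],0],[[0,0,0],[-0.5,-0.66,0.46],0],[[0,0,0],[-0.6,-0.66,0.46],0],[[0,0,0],[-0.6,-0.5,0.4],0],[[0,0,0],[0,0,0],0],[[0,0,0],[0,0,0],0]]'
python3 -c "
from ft import *
togo([66,-1,129],ori(.5236));ft()"
```

```text
time_s: 14.75
ee_pos: [0.6142, -0.0442, 0.1135]
ee_rot: [0.192, 0.74, -0.623, -0.167]
ft_force: [0.4, -0.3, 0.9]
grip_width: 0.0
finger_force: 0.0
t 14.75 tester pos [[ 70.4  13.4 113.5]] F [ 0.4 -0.3  0.9] grip 0.0 0.0
shift cm now-axes [ 1.43  1.16 -1.14] turn deg [-0.5  0.3  0.4] shift after turn [ 1.44  1.16 -1.12]
top foot 1 [ 69.9  67.2 107.4] tube 222 [-52.9  45.7 199.7]
scene foot 6 [ 81.6  69.4 101.6] tube 170 [-44.2  45.6 197.1]
```

The foot now sits at (75, 68) with its top near z 102, which is the fully-down position, and the frame is still on its rest. I retract and go back for the tube.

```bash
python3 -m handwheel '[[[0,0,0],[0,0,-3],0],[[0,0,0],[0,0,-4],0],[[0,0,0],[0,0,-4],0],[[0,0,0],[0,0,-3],0],[[0,0,0],[0,4.5,0.9],5],[[0,0,0],[0,4.5,0.9],5],[[0,0,0],[0,4.5,0.9],5],[[0,0,0],[0,4.5,0.9],5]]'
python3 -m handwheel '[[[0,0,0],[0,4.5,0.9],5],[[7.6,0,0],[0,0,0],5],[[7.6,0,0],[0,0,0],5],[[7.6,0,0],[0,0,0],5],[[7.6,0,0],[0,0,0],5],[[7.6,0,0],[0,0,0],5],[[7.6,0,0],[0,0,0],5],[[7.6,0,0],[0,0,0],5]]'
python3 -m handwheel '[[[0,0,0],[0,0,0],5],[[0,0,0],[0,0,0],5]]'
python3 -c "
from dk import *
togo([-43.5,15,174.5],ori(-.4));dk()"
```

```text
time_s: 15.65
ee_pos: [0.5087, -0.0642, 0.2936]
ee_rot: [0.191, 0.74, -0.623, -0.167]
ft_force: [0.2, -0.3, 0.9]
grip_width: 0.585
finger_force: 0.0
time_s: 16.45
ee_pos: [0.4674, -0.0713, 0.3089]
ee_rot: [-0.163, 0.746, -0.631, 0.133]
ft_force: [-0.0, 0.0, -1.4]
grip_width: 0.584
finger_force: 0.0
time_s: 16.65
ee_pos: [0.4668, -0.0714, 0.3082]
ee_rot: [-0.16, 0.747, -0.632, 0.13]
ft_force: [-0.3, 0.4, 1.2]
grip_width: 0.584
finger_force: 0.0
t 16.65 tester pos [[-79.5  11.  308.2]] F [-0.3  0.4  1.2] grip 0.584 0.0
shift cm now-axes [-0.28  2.11 13.69] turn deg [-0.9  0.5 -0.1] shift after turn [-0.4   1.89 13.72]
scene deck [-29.2 164.2] mid 67.5 base [-200.3  293.2] mid 46.5 -> carriage y 66.0
top deck [-31.5 135.3] mid 51.9 base [-202.4  214.4] mid 6.0 -> carriage y 90.9
```

```bash
python3 -m handwheel '[[[-0.9,0.5,0],[-0.4,1.9,2],5],[[0,0,0],[0,0,3.5],5],[[0,0,0],[0,0,3.5],5],[[0,0,0],[0,0,3],5],[[0,0,0],[0,0,1.7],5],[[0,0,0],[0,0,0],5],[[0,0,0],[0,0,0],5]]'
python3 -c "
from h import *
togo([-43.5,15,174.5],ori(-.4))"
```

```text
time_s: 17.45
ee_pos: [0.5034, -0.0608, 0.1735]
ee_rot: [-0.151, 0.748, -0.634, 0.128]
ft_force: [-0.2, 0.1, 0.2]
grip_width: 0.586
finger_force: 0.0
t 17.45 tester pos [[-41.6  15.4 173.5]] F [-0.2  0.1  0.2] grip 0.586 0.0
shift cm now-axes [ 0.04  0.14 -0.17] turn deg [ 0.1 -0.  -0.1] shift after turn [ 0.04  0.14 -0.17]
```

```bash
python3 -m handwheel '[[[0,0,0],[0,0.1,-0.3],5],[[0,0,0],[0,0,0],1.6],[[0,0,0],[0,0,0],1.6],[[0,0,0],[0,0,0],1.6],[[0,0,0],[0,0,0],1.6],[[0,0,0],[0,0,0],1.6]]' 50
python3 - <<'E'
from h import *
o=get_obs()
# assume the tube axis is on the pinch line; target for upright: TCP = (0,y,201)-19 along z, plus offset seen now
p=tt(o['ee_pos'])[0]*1e3; L=-.4
w,x,y,z=o['ee_rot'];C=R.from_quat([x,y,z,w]).as_matrix()
print('tool z in tester',(Rt.T@C[:,2]).round(3)); rel=p-np.array([0,0,71]); print('TCP rel axis',rel.round(1),'radius',np.hypot(rel[0],rel[2]),'ang',np.arctan2(rel[0],rel[2]))
togo([0,p[1],71+np.hypot(rel[0],rel[2])],ori(0))
E
```

```text
time_s: 18.05
ee_pos: [0.5005, -0.0613, 0.1772]
ee_rot: [-0.152, 0.748, -0.633, 0.129]
ft_force: [-4.7, 1.0, 7.0]
grip_width: 0.24
finger_force: 48.6
tool z in tester [ 0.39  -0.001 -0.921]
TCP rel axis [-44.6  15.4 106.2] radius 115.15756189799674 ang -0.3973164764823375
t 18.05 tester pos [[-44.6  15.4 177.2]] F [-4.7  1.   7. ] grip 0.24 48.6
shift cm now-axes [-0.01 -4.45  0.91] turn deg [-23.   -0.   -0.1] shift after turn [ 0.   -4.46 -0.9 ]
```

```bash
python3 -m handwheel '[[[-2.9,0,0],[0,-0.575,0],1.6],[[-2.9,0,0],[0,-0.575,0],1.6],[[-2.9,0,0],[0,-0.575,0],1.6],[[-2.9,0,0],[0,-0.575,0],1.6],[[0,0,0],[0,0,0],1.6],[[0,0,0],[0,0,0],1.6]]' 50
python3 -c "
from h import *
togo([0,15.4,186.2],ori(0))
p=tt(get_obs()['ee_pos'])[0]*1e3;print(np.hypot(p[0],p[2]-71))"
```

```text
time_s: 18.65
ee_pos: [0.5224, -0.0576, 0.1839]
ee_rot: [-0.076, 0.759, -0.643, 0.064]
ft_force: [-1.4, 0.1, 2.5]
grip_width: 0.237
finger_force: 50.1
t 18.65 tester pos [[-22.3  15.4 183.9]] F [-1.4  0.1  2.5] grip 0.237 50.1
shift cm now-axes [-0.   -2.23  0.22] turn deg [-11.4  -0.   -0.1] shift after turn [-0.   -2.23 -0.23]
115.1239190040704
```

```bash
python3 -m handwheel '[[[-2.9,0,0],[0,-0.56,0],1.6],[[-2.9,0,0],[0,-0.56,0],1.6],[[-2.8,0,0],[0,-0.56,0],1.6],[[-2.8,0,0],[0,-0.56,0],1.6],[[0,0,0],[0,0,0],1.6],[[0,0,0],[0,0,0],1.6],[[0,0,0],[0,0,0],1.6]]' 50
python3 - <<'E'
from h import *
togo([0,15.4,186.2],ori(0))
c=camera_info('scene')
im=np.mean([look('scene')[0] for _ in range(8)],0).clip(0,255).astype(np.uint8)
np.save('/tmp/up.npy',im)
print('tip',np.round(proj(c,tw([0,.15,.225])[0]),2),'mark',np.round(proj(c,tw([0,.15,.215])[0]),2),'mark dx+3mm',np.round(proj(c,tw([.003,.15,.215])[0]),2),'dy+3',np.round(proj(c,tw([0,.153,.215])[0]),2))
r=im[160:205,255:315]
cv2.imwrite('pics/u1.png',cv2.resize(r[:,:,::-1],None,fx=12,fy=12,interpolation=cv2.INTER_CUBIC))
E
```

```text
time_s: 19.35
ee_pos: [0.5438, -0.054, 0.1861]
ee_rot: [-0.0, 0.763, -0.646, 0.0]
ft_force: [1.5, -0.4, 0.2]
grip_width: 0.238
finger_force: 49.8
t 19.35 tester pos [[ -0.6  15.4 186.1]] F [ 1.5 -0.4  0.2] grip 0.238 49.8
shift cm now-axes [-0.   -0.06 -0.01] turn deg [-0.   0.  -0.1] shift after turn [-0.   -0.06 -0.01]
tip [283.08 180.2 ] mark [282.98 181.82] mark dx+3mm [282.94 182.35] dy+3 [283.7  181.87]
```

View pics/u1.png

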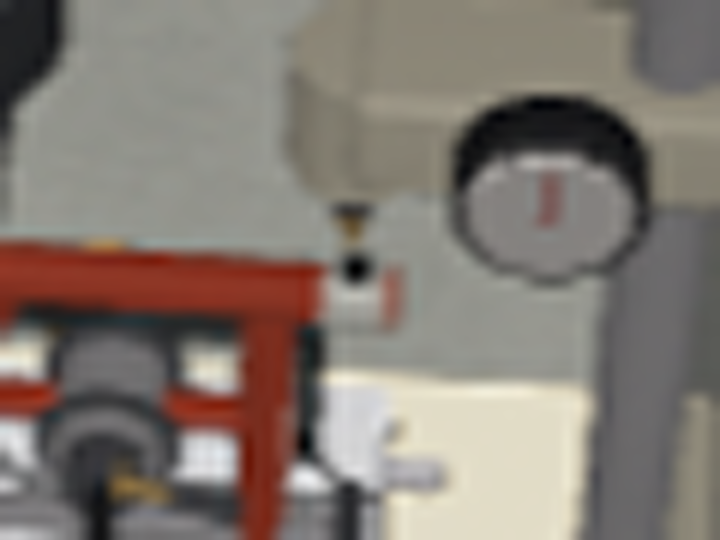

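Tip lower end is near crop (350, 243), the spot near (355, 267), so about 2 mm off in y at most. I get sub-pixel numbers.

```bash
python3 - <<'E'
from h import *
np.set_printoptions(linewidth=200)
im=np.load('/tmp/up.npy'); 
print('gray rows174-188 cols279-290'); print(cv2.cvtColor(im,cv2.COLOR_RGB2GRAY)[174:189,279:291])
print('R-B'); print(im[174:189,279:291,0].astype(int)-im[174:189,279:291,2])
E
```

```text
gray rows174-188 cols279-290
[[134 116 121 126 123 118 122 126 126 126 126 128]
 [141 126 123 126 129 119 116 121 124 128 129 128]
 [148 141 135 130 125 124 123 130 137 145 140 131]
 [149 149 150 117  66  59  76 130 152 150 151 150]
 [150 150 150 134  98  73 108 140 146 146 147 147]
 [150 150 148 150 124  97 134 152 149 148 148 147]
 [147 147 148 150 134 122 136 146 146 145 147 146]
 [120 117 134 142 107  56  82 130 145 146 146 145]
 [ 64  61  76 111  87   1  45 118 121 126 146 144]
 [ 73  71 102 154 134  76 109 138 113 123 146 144]
 [ 76  73 105 160 182 181 180 164 119 125 146 145]
 [ 72  70 101 147 164 164 165 154 114 123 145 145]
 [ 63  61 105 140 149 149 151 141 115 129 146 147]
 [ 55  43  63 119 136 131 134 128 122 139 150 149]
 [ 53  32  43 121 151 148 148 148 148 150 150 148]]
R-B
[[ 10  18  19  19  18  18  18  18  19  19  19  20]
 [  7  14  18  19  19  18  17  19  19  18  19  18]
 [  5   6  11  16  17  17  18  18  14   8   5   6]
 [  6   6   5   4   4   5   3   3   5   5   5   7]
 [  5   6   5  13  33  42  16   7   6   5   6   7]
 [  6   7   6   4  21  46  16   5   5   5   6   7]
 [  8   5   4   4  17  23  10   6   7   7   7   7]
 [ 24  15   8   6   3   1   2   3   8   8   6   7]
 [ 99 100  82  28   2   0   0   7  29  22   5   6]
 [104 107  71  23   4   2   3  21  55  30   4   6]
 [104 107  73  23   6   9   7  20  55  33   5   7]
 [100 105  68  23   6   8   7  20  53  29   3   5]
 [ 84  84  41  14   5   7   7  19  43  23   5   7]
 [ 52  -2  -3   3   6   5   6  13  21  11   5   7]
 [ 53  -2  -1   5   6   6   8   6   5   5   5   6]]
```

The spot is about 1.8 mm past the tip along the rails, and x agrees. I trim it while still holding the frame.

```bash
python3 -m handwheel '[[[0,0,0],[0.1,-0.05,0],1.6],[[0,0,0],[0.1,0,0],1.6],[[0,0,0],[0,0,0],1.6],[[0,0,0],[0,0,0],1.6]]' 50
cat > fin.py <<'E'
from h import *
togo([0,15.4,186.2],ori(0))
im=np.mean([look('scene')[0] for _ in range(8)],0)
g=im.mean(2)
def cen(r,b,a=281,z=288):
    w=np.clip(b-g[r,a:z]-8,0,None); return round((w*np.arange(a,z)).sum()/w.sum(),2)
print('tip',cen(177,150),cen(178,149),cen(179,149),'spot',cen(181,147,282),cen(182,125,282,287),cen(183,120,282,287))
print('col284',g[178:186,284].round())
E
python3 fin.py; python3 -c "
from dk import *
dk()"
```

```text
time_s: 20.15
ee_pos: [0.5446, -0.0552, 0.186]
ee_rot: [0.0, 0.763, -0.646, -0.001]
ft_force: [0.2, 5.2, 4.9]
grip_width: 0.24
finger_force: 50.2
t 20.15 tester pos [[-1.00e-01  1.41e+01  1.86e+02]] F [0.2 5.2 4.9] grip 0.24 50.2
shift cm now-axes [-0.13 -0.01 -0.02] turn deg [ 0.1  0.1 -0.1] shift after turn [-0.13 -0.01 -0.02]
tip 283.86 283.86 283.88 spot 283.71 284.12 283.68
col284 [ 68.  92. 121.  90.   0.  70. 179. 164.]
scene deck [-29.8 164.2] mid 67.2 base [-200.8  293.2] mid 46.2 -> carriage y 66.0
top deck [ 90.3 128.7] mid 109.5 base [-202.6  -67.1] mid -134.8 -> carriage y 289.3
```

```bash
sed -i 's/^im=.*/import sys; im=np.load("\/tmp\/up.npy").astype(float) if len(sys.argv)>1 else np.mean([look("scene")[0] for _ in range(8)],0)/' fin.py; echo "print(g[181:184,280:290].round())">>fin.py; python3 fin.py old; python3 fin.py
```

```text
t 20.65 tester pos [[-1.000e-01  1.410e+01  1.861e+02]] F [0.6 5.3 4.8] grip 0.242 50.2
shift cm now-axes [-0.13 -0.01 -0.01] turn deg [ 0.1  0.1 -0.1] shift after turn [-0.13 -0.01 -0.01]
tip 283.87 283.86 283.87 spot 284.25 284.13 284.09
col284 [ 68.  91. 118.  56.   1.  75. 180. 162.]
[[116. 133. 141. 106.  56.  81. 129. 143. 144. 145.]
 [ 61.  75. 111.  86.   1.  44. 117. 120. 124. 144.]
 [ 71. 101. 152. 133.  75. 108. 137. 112. 122. 145.]]
t 20.65 tester pos [[-1.000e-01  1.410e+01  1.861e+02]] F [0.6 5.3 4.8] grip 0.242 50.2
shift cm now-axes [-0.13 -0.01 -0.01] turn deg [ 0.1  0.1 -0.1] shift after turn [-0.13 -0.01 -0.01]
tip 283.87 283.86 283.87 spot 283.71 284.12 283.67
col284 [ 68.  92. 121.  90.   0.  70. 179. 163.]
[[145. 148. 137.  99.  90. 126. 141. 144. 146. 146.]
 [ 57. 106. 120.  73.   0.  63. 109. 119. 133. 144.]
 [ 69. 121. 125.  88.  70. 110. 124. 104. 127. 145.]]
```

```bash
python3 -m handwheel '[[[0,0,0],[0,0,0],1.6],[[0,0,0],[0,0,0],1.6],[[0,0,0],[0,0,0],1.6]]' 50
python3 -c "
from ft import *
ft()
print(np.abs(get_obs()['qd']).max())
from workcell import sign_off
print(sign_off())"
```

```text
time_s: 21.35
ee_pos: [0.5445, -0.0552, 0.186]
ee_rot: [0.0, 0.763, -0.646, -0.001]
ft_force: [0.6, 5.3, 3.6]
grip_width: 0.237
finger_force: 50.2
top foot 0  tube 98 [ -4.8  85.7 210.5]
scene foot 6 [82.2 69.6 66.8] tube 194 [  7.9  75.5 206.6]
0.0018357281083229244
the job is handed in; nothing more can be done
None
```

I handed the job in at 21.4 s: carriage slid level with the tip, kickstand snapped fully down, and the frame held upright and still by its top tube, with the spot within about 1 mm of the tip along the rails (about 2 mm uncertain across them). The first kickstand push slid past the foot without moving it. I also made a final 1–2 mm carriage trim with the frame already upright, because the spot had ended slightly past the tip.

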